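# Unlock the medicine box with its T-key

## Robot

A 7-joint arm with a two-finger parallel gripper is mounted at the origin on the work surface. World frame = base frame: x ahead of the robot, y to its left, z up, the work surface at z = 0. Lengths are in mm, angles in rad, forces in N, time in s.
With the tool pointing down it reaches from about 425 to 875 mm from the base axis. Payload 4.7 kg.
Tool frame: the origin (TCP) lies midway between the tips of the shut fingers; the grasp point (between the pads) lies 19 mm behind it (bot.hold_point_z is the distance from the TCP to the grasp point, in mm); z points along the fingers, y is the line along which they close (so a half turn about z gives the same grasp; the last joint's range is limited). The gripper opens to 87 mm and grips with 3 to 60 N. Pads are 19 mm wide; open, the fingers measure 117 mm over their backs; the gripper's body (75 mm by 190 mm) begins 51 mm behind the grasp point.
Start: joints at [1.36, 0.321, -0.07, 1.45, 0.023, 1.371, -0.057], TCP at [144.87, -633.671, 222.587] pointing down, gripper open.
Joint ranges: [-2.86, 2.86], [-0.3, 2.09], [-1.38, 1.24], [0.06, 2.45], [-1.56, 4.7], [0.09, 2.05], [-2.69, 2.69]. Speed limits (rad/s): [2.57, 2.57, 3.14, 3.14, 3.14, 3.14, 3.14].

## Interface

Orientations are given as a unit quaternion [w, x, y, z].
In Python, from plant import bot gives the robot as it stands.
- The arm moves only by the shell command python3 -m jog 'ROWS'. ROWS is JSON, a list that holds one entry, the list of rows, each a list of 7 numbers: the shift along the tool's x, y, z as a fraction of full scale, then the turn, a rotation vector about the tool's x, y, z as a fraction of full scale, then the gripper's target within -1 to 1 (shut at 1, half-way at 0, fully open at -1). In form: [[[tx, ty, tz, ax, ay, az, fingers], ...]]. A call has 1 to 20 rows; each row is the pose to reach, as a shift and turn from the pose commanded when the call began, along the tool's axes at that moment; what a row does not reach only later rows make up. Full scale, the value 1, is 400 mm for a shift and 90 degrees for a turn. A row lasts 1/8 s, in which the tool goes at most 62.5 mm and 10.7 degrees, less where a joint would pass 70% of its speed; a pose out of reach is approached as far as the arm can. A call with a number of a shift or a turn outside -1 to 1 is refused whole. A call with a gripper value outside its range is refused whole. The fingers move at their own pace and stop on an object; the grip force is fixed at half the most. Time passes only in rows, so rows that repeat a pose let the fingers close. It gives the time, the measured TCP pose, the force, the opening and the grip force at its end, in the units of the state.
- bot.sense(): the state, without advancing time (a new reading comes with each control period).
- bot.snapshot(name): name is "side" or "top" or "wrist"; returns (picture, depth): 420x560x3 uint8, red, green, blue; 420x560 float32, mm along the optical axis (not along the pixel's ray), 0 where there is no reading.
- bot.calibration(name): a dict with "intrinsics" (3x3 intrinsics, pixels), "origin" and "rotation" of the camera in the world. Camera axes: x right, y down, z forward; pixel columns grow to the right and rows downward; lengths in mm; the calibration is good to about 2 mm. The wrist camera is an equidistant fisheye: a pixel r from the principal point sees the ray r / f radians off the axis. A picture is of the moment at which its call begins: read the wrist's pose just before it. calibration takes no time and is no camera call; for the wrist camera it gives the pose at the moment of the call.
- bot.close_job(): hands the job in; it is judged then, once.
The state is a dict: "t": time; "qpos": joint angles; "dq": joint speeds; "effort": joint torques, N m; "eef_pos": TCP position; "tcp_rot": TCP orientation; "wrist_force": force on the tool from outside, world axes, zero at the start; "ft_torque": the same for the moment, N m; "finger_gap": opening from 0.0 (shut) to 1.0 (fully open); "gripper_force": force on a finger pad.
Only numpy, scipy, OpenCV 4.12 (cv2) and the standard library are available. Lean on these libraries where they do the work, as an engineer would, in place of code of your own. Each camera call takes 0.05 s, during which the arm holds its last target. There are 200 camera calls.

## Task

Unlock the aluminium medicine box: take the T-key out of its wooden holder, press it into the lock on the box and turn it until its blade drops into the slot at the bottom, then turn it clockwise until the flap springs ajar. Leave the key standing fully home in the lock, do not touch the flap with your fingers, and leave the toy car, the brush and the teether where they are.

Things in the scene. Friction and masses are not known exactly. Their poses are not given: they have to be found in the camera images.
- key: T-key, 120 mm tall, 0.2 kg, upright, blade down. Origin: centre of the blade's lower end; z up along the key, x along the blade's width and the T-handle. Steel blade 34 (x) x 12 (y) x 16 mm high; above it a round shoulder, 28 mm across, 16 to 30 mm up; then a shaft 16 mm across to 94 mm. Half a turn about z gives the same key.
- handle (a point): Middle of the key's beech T-handle, 107 mm above the key's origin, axes as the key's. The handle is a bar 90 (x) x 18 (y) x 26 mm high.
- holder: Fixed wooden block 90 x 90 x 30 mm high; the key stands in a through slot 40 (x) x 18 (y) mm in its top, its shoulder resting on the top. Origin: centre of its underside. It stands left or right of the box, the toy car on the other side.
- box: Closed aluminium box, fixed, 260 (x) x 280 (y) x 90 mm high. Origin: centre of its underside; x points from its front (robot side) to its rear. The front half of its top is fixed and carries the lock, on the centre line 65 mm in front of the box's middle; the rear half is the flap.
- collar (a point): Centre of the mouth of the lock's round steel collar, 12 mm above the box's top; axes as the box's. The collar is 68 mm across; its bore is a well 39 mm across and 15 mm deep, flared in its top 6 mm to 49 mm. The floor of the well is the lock's core. The blade fits into the well at any angle and turns freely on the core.
- lock (a point): Centre of the top face of the lock's turning steel core, 3 mm under the box's top; axes as the box's. The core has a slot 38 x 16 mm, 18 mm deep. At the start the slot's long side lies clockwise (from above) of the box's x axis by 0 to 0.55 rad, not reported. Within about 0.1 rad of the slot (if well centred) a pressed blade drops in.
- stop (a point): Where the key's origin is when fully home: 16 mm below the core's face, the shoulder resting on the core; axes as the box's. The core turns with 0.13 to 0.25 N m, clockwise to a stop at 1.45 rad (slot nearly across the box), and stays where it is left. Pressing a blade that is not yet in with over 15 N while turning may drag the core.
- flap (a joint): Angle (rad) of the sprung flap, 280 x 130 mm, hinged along the box's rear top edge: 0 closed, grows as its front edge rises. The core's latch holds it shut until the slot is about 1.25 rad clockwise of the box's x axis; then it springs up by itself to about 0.35 (front edge 45 mm above the box's top) and stays there, whether or not the key is held.
- car: Bystander: beech toy car 120 x 80 x 69 mm high, loose; origin under its middle, x along it.
- brush: Bystander: white plastic hairbrush 170 mm long, 45 mm wide, 32 mm high, lying bristles down along its x axis, loose; origin under its middle.
- teether: Bystander: silicone ring teether, 80 mm outside, 48 mm inside, 14 mm thick, lying flat, loose; origin at the centre of its underside.

How it is judged:
By the outcome, as a careful person would: the job done as asked, in the order asked, and still so for the second after the job is handed in, with the robot touching nothing.
It also fails if it takes over 48 s, if anything falls off the work surface, if the arm or the gripper's body presses on something with over 40 N, if the wrist force passes 120 N, or if a joint passes its speed limit or range.

## Working session

There is one attempt and no reset: what is moved stays moved. The work goes in short steps, Python scripts to look and compute and a shell command to move; the robot and the scene stay as the last step left them, time stands still between calls to the robot, and variables do not carry over. Pictures are saved under pics/ and viewed, at most 10 in all, crops included, and the job is handed in when it is done.

```bash
mkdir -p pics
python3 - <<'E'
from plant import bot
import cv2,numpy as np
s=bot.sense();print(s)
for n in("top","side"):
    im,d=bot.snapshot(n);np.savez(f"pics/{n}0.npz",im=im,d=d,**{k:np.array(v) for k,v in bot.calibration(n).items()})
    cv2.imwrite(f"pics/{n}0.png",im[:,:,::-1]);print(bot.calibration(n))
E
```

```text
{'t': 0.0, 'qpos': array([ 1.36006707,  0.32178792, -0.07009415,  1.45167851,  0.02257558,
        1.37078508, -0.05690382]), 'dq': array([ 0.00041855, -0.00025058,  0.00028736, -0.00116601,  0.0009361 ,
       -0.00020316,  0.00049058]), 'effort': array([ 5.84190111e-04, -4.91289711e+01, -4.03626384e-01, -3.12526560e+01,
       -6.39874907e-02,  4.38158121e-02,  1.78639871e-04]), 'eef_pos': array([ 144.75355845, -633.11088243,  221.48259251]), 'tcp_rot': array([-9.25400331e-04,  9.93685959e-01,  1.12193313e-01, -1.40536705e-04]), 'wrist_force': array([ 0.0653974 , -0.67660961,  0.66417394]), 'ft_torque': array([-0.01291807,  0.02951772,  0.03051956]), 'gripper_force': 0.0, 'finger_gap': 0.9985691951042245}
{'intrinsics': array([[515.06007357,   0.        , 265.83089209],
       [  0.        , 515.06007357, 213.70226928],
       [  0.        ,   0.        ,   1.        ]]), 'origin': array([ 385.00078023,   17.71708589, 1343.68947692]), 'rotation': array([ 0.04862603, -0.70254874,  0.70670964, -0.06798719])}
{'intrinsics': array([[492.8415221 ,   0.        , 287.1344842 ],
       [  0.        , 492.8415221 , 206.69711535],
       [  0.        ,   0.        ,   1.        ]]), 'origin': array([532.244376  , 960.17172821, 750.78790932]), 'rotation': array([ 0.01311507, -0.01436032,  0.88694889, -0.46145796])}
```

View pics/top0.png

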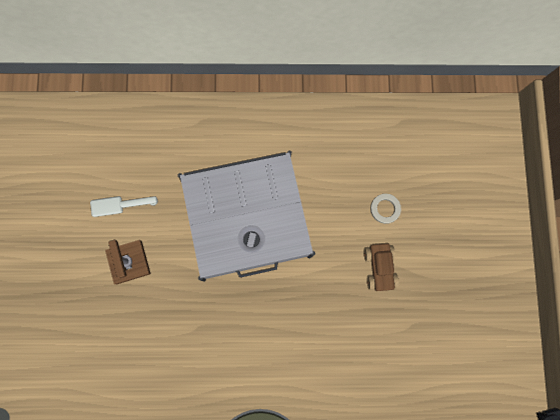

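The top view shows the box centred around (247,218), the lock collar at (251,240) with its slot visible, the holder and key at about (125,262), the brush at (124,205), the teether at (386,208) and the car at (381,267).

```bash
cat > h.py <<'E'
import numpy as np
from scipy.spatial.transform import Rotation as R
def rot(q): return R.from_quat(np.roll(q,-1)) if np.size(q)==4 else R.from_matrix(q)
def cloud(f):
    z=np.load(f);K=z['intrinsics'];d=z['d'];v,u=np.mgrid[:d.shape[0],:d.shape[1]]
    p=np.stack([(u-K[0,2])/K[0,0]*d,(v-K[1,2])/K[1,1]*d,d],-1)
    w=rot(z['rotation']).apply(p.reshape(-1,3)).reshape(p.shape)+z['origin'];w[d==0]=np.nan
    return w,z['im']
E
cat > m.py <<'E'
import cv2
from h import *
for n in("top","side"):
    w,im=cloud(f"pics/{n}0.npz");z=w[...,2]
    print(n,"table z",np.nanmedian(w[(abs(w[...,0]-450)<30)&(abs(w[...,1]+50)<300)&(z<20)],0)[2])
    def rect(lo,hi,x,y,name):
        m=(z>lo)&(z<hi)&(w[...,0]>x[0])&(w[...,0]<x[1])&(w[...,1]>y[0])&(w[...,1]<y[1])
        p=w[m]; 
        if len(p)<6: print(name,len(p));return
        r=cv2.minAreaRect(p[:,:2].astype(np.float32)); print(name,len(p),np.round(p.mean(0),1),np.round(r[0],1),np.round(r[1],1),round(r[2],2), round(np.median(p[:,2]),1))
    rect(125,145,(250,800),(150,600),"handle")
    rect(24,36,(250,800),(150,600),"holder")
    rect(84,95,(250,800),(-300,250),"boxtop")
    rect(97,108,(250,800),(-300,250),"collar")
    rect(40,80,(250,800),(-500,-200),"car")
    rect(10,80,(250,800),(-500,-200),"car+ring")
E
python3 m.py; python3 -c "
import cv2;a=cv2.imread('pics/top0.png')
b=cv2.resize(a[210:270,220:290],None,fx=5,fy=5,interpolation=2);c=cv2.resize(a[230:295,95:165],None,fx=5,fy=5,interpolation=2)[:300]
cv2.imwrite('pics/c.png',cv2.hconcat([b,c]))"
```

```text
top table z 0.4481716926578656
handle 321 [482.6 333.6 134.2] [483.1 334.9] [89.9 19.6] 15.74 134.5
holder 1594 [548.7 344.   30.9] [544.9 335.8] [223.1 168.9] 8.16 31.0
boxtop 10804 [594.9  34.6  90.6] [594.8  33.1] [271.6 291.1] 12.04 90.7
collar 475 [557.   24.7 101.1] [596.   34.6] [257.2 275.7] 12.48 101.0
car 903 [ 465.7 -310.    55.1] [ 466.3 -313.9] [118.7  71.3] 6.07 48.2
car+ring 1708 [ 504.4 -315.1   39.9] [ 595.1 -372.4] [389.7 234.7] 3.01 40.9
side table z 0.22123512114535515
handle 512 [482.  336.8 132.1] [481.6 334.5] [89.8 19.7] 16.08 132.9
holder 3328 [549.6 332.4  30.2] [558.3 290.7] [228.7 252.8] 12.39 30.3
boxtop 8121 [594.9  51.7  90.1] [592.7  31.6] [270.7 294.9] 12.12 90.1
collar 249 [529.1  17.7 101.1] [529.   18.8] [65.1 65.3] 68.51 101.3
car 474 [ 465.9 -304.9   53.7] [ 463.7 -309.9] [118.8  64.6] 6.24 50.2
car+ring 1066 [ 494.3 -303.6   36.7] [ 529.5 -319.9] [ 95.1 256.4] 83.34 37.3
```

View pics/c.png

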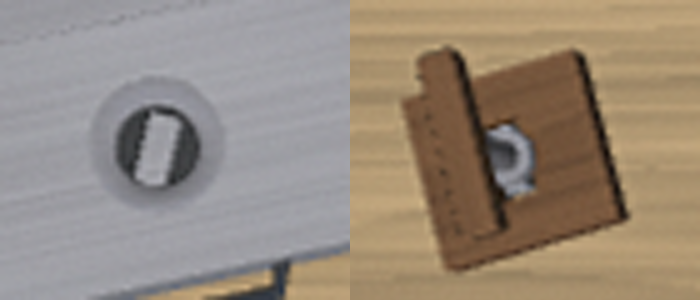

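```bash
cat > go.py <<'E'
import sys
from h import *
from plant import bot
def go(x,y,z,yaw):
    s=bot.sense();R0=rot(s['tcp_rot']);t=np.radians(yaw)
    X=np.array([np.cos(t),np.sin(t),0]);Z=np.array([0,0,-1.])
    R1=R.from_matrix(np.stack([X,np.cross(Z,X),Z],1))
    x0=R0.as_matrix()[:,0]
    print("t",round(s['t'],2),"pos",s['eef_pos'].round(1),"yaw",np.degrees(np.arctan2(x0[1],x0[0])).round(2),"tilt",R0.as_matrix()[:2,2].round(4),"q",s['qpos'].round(2),"F",s['wrist_force'].round(1),"gap",round(s['finger_gap'],3))
    print("shift",(R0.inv().apply(np.array([x,y,z])-s['eef_pos'])/400).round(4),"turn",((R0.inv()*R1).as_rotvec()/(np.pi/2)).round(4))
go(*map(float,sys.argv[1:]))
E
python3 go.py 560 -120 300 102.9
python3 - <<'E'
import cv2
from h import *
w,im=cloud("pics/top0.npz");g=cv2.cvtColor(im,7).astype(int)[225:255,235:268];
m=((g>140)).astype('uint8')
n,l,st,c=cv2.connectedComponentsWithStats(m,connectivity=4);print(st,c)
E
```

```text
t 0.1 pos [ 144.7 -633.2  221.6] yaw 12.88 tilt [-0.0005  0.0017] q [ 1.36  0.32 -0.07  1.45  0.02  1.37 -0.06] F [ 0.3  0.3 -1.6] gap 1.0
shift [ 1.2981 -1.0196 -0.1945] turn [-9.0000e-04 -8.0000e-04 -1.0002e+00]
[[  4   1  25  25 300]
 [  0   0  33  30 613]
 [ 12   8   9  14  77]] [[16.02       15.48333333]
 [15.99673736 13.99347471]
 [15.94805195 14.7012987 ]]
```

```bash
python3 -m jog '[[[0.4,-0.16,-0.08,0,0,-0.3,-1],[0.945,-0.38,-0.19,0,0,-0.6,-1],[0.945,-0.38,-0.19,0,0,-1,-1],[0.945,-0.38,-0.19,0,0,-1,-1],[0.945,-0.38,-0.19,0,0,-1,-1],[0.945,-0.38,-0.19,0,0,-1,-1],[0.945,-0.38,-0.19,0,0,-1,-1],[0.945,-0.38,-0.19,0,0,-1,-1],[0.945,-0.38,-0.19,0,0,-1,-1]]]'; python3 go.py 570 -40 300 192
```

```text
t: 1.23
eef_pos: [480.0, -400.4, 298.0]
tcp_rot: [-0.0, 0.621, 0.784, 0.0]
wrist_force: [-0.1, -0.2, -0.4]
finger_gap: 1.001
gripper_force: 0.0
t 1.23 pos [ 480.  -400.4  298. ] yaw 103.17 tilt [-0.0007  0.0006] q [ 1.03  0.28 -0.47  1.38  0.13  1.51  0.79] F [-0.1 -0.2 -0.4] gap 1.001
shift [ 0.8262  0.4244 -0.0047] turn [ 1.00e-04 -7.00e-04 -9.87e-01]
```

```bash
python3 -m jog '[[[0.83,0.42,0,0,0,-0.99,-1],[0.83,0.42,0,0,0,-0.99,-1],[0.83,0.42,0,0,0,-0.99,-1],[0.83,0.42,0,0,0,-0.99,-1],[0.83,0.42,0,0,0,-0.99,-1],[0.83,0.42,0,0,0,-0.99,-1],[0.83,0.42,0,0,0,-0.99,-1],[0.83,0.42,0,0,0,-0.99,-1],[0.83,0.42,0,0,0,-0.99,-1],[0.83,0.42,0,0,0,-0.99,-1]]]'
python3 - <<'E'
from plant import bot
import cv2,numpy as np
c=bot.calibration("wrist");im,d=bot.snapshot("wrist");cv2.imwrite("pics/w1.png",im[:,:,::-1]);np.savez("pics/w1.npz",im=im,d=d,**c);print(c)
E
python3 go.py 482.4 334.7 230 195.9
```

```text
t: 2.48
eef_pos: [569.0, -40.2, 298.1]
tcp_rot: [-0.0, -0.104, 0.995, 0.0]
wrist_force: [-0.7, 0.1, -0.1]
finger_gap: 0.998
gripper_force: 0.0
{'intrinsics': array([[325.1922621 ,   0.        , 279.60125363],
       [  0.        , 325.1922621 , 210.20459058],
       [  0.        ,   0.        ,   1.        ]]), 'origin': array([497.18285325, -55.03330809, 460.0714261 ]), 'rotation': array([0.0858088 , 0.6239982 , 0.76948547, 0.10561818])}
t 2.52 pos [569.1 -40.2 298.2] yaw -168.09 tilt [-0.0006  0.    ] q [ 0.77  0.21 -0.87  1.51  0.16  1.5   1.68] F [0.4 0.4 0.8] gap 0.995
shift [0.0185 0.9618 0.1707] turn [ 0.0001 -0.0004 -0.0443]
```

View pics/w1.png

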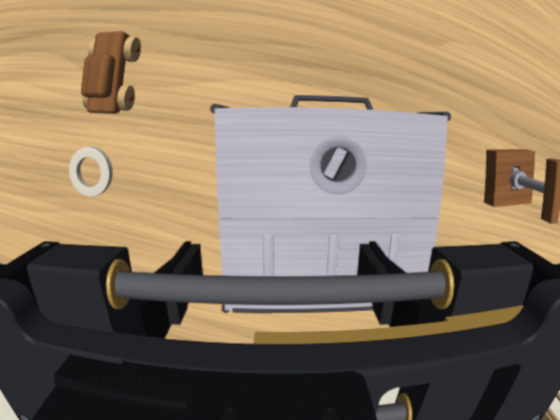

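The wrist view shows the collar at (337,165) with its slot tilted, the box handle at the top, the key holder at the right (510,178), and the car and teether at the left.

```bash
cat > slot.py <<'E'
import cv2,sys
from h import *
z=np.load(sys.argv[1]);u0,v0,h=map(int,sys.argv[2:5]);thr=int(sys.argv[5])
K=z['intrinsics'];im=z['im'];d=z['d']
def ray(p):
    q=(np.asarray(p,float)-K[:2,2])/K[0,0];r=np.linalg.norm(q,axis=1);s=np.sin(r)/np.maximum(r,1e-9)
    return rot(z['rotation']).apply(np.c_[q*s[:,None],np.cos(r)])
def plane(p,zz): r=ray(p);return z['origin']+r*((zz-z['origin'][2])/r[:,2])[:,None]
g=cv2.cvtColor(im,7)
print(g[v0-h:v0+h:2,u0-h:u0+h:2])
m=(g[v0-h:v0+h,u0-h:u0+h]>thr).astype('uint8');n,l,st,c=cv2.connectedComponentsWithStats(m,connectivity=4)
k=l[h,h];vv,uu=np.where(l==k);p=np.c_[uu+u0-h,vv+v0-h]
for zz in(87,69):
    w=plane(p,zz)[:,:2].astype(np.float32);r=cv2.minAreaRect(w);ev,V=np.linalg.eigh(np.cov((w-w.mean(0)).T));a=V[:,1]*np.sign(V[0,1])
    print(len(p),zz,w.mean(0),r,"pca deg",np.degrees(np.arctan2(a[1],a[0])))
print("depth centre",d[v0,u0],"collar depth",d[v0,u0-20],d[v0,u0+22])
# collar outline circle at z=102
E
python3 slot.py pics/w1.npz 336 163 16 140
```

```text
[[160 153 148 142 134 123 109  95  88 116 109  94 106 119 128 135]
 [158 151 144 135 115  83  72  68 130 173 169 141  95  82 107 128]
 [150 143 131 103  75  72  71  89 169 178 178 177 168 116  66  98]
 [147 138 108  72  71  71  71 144 179 179 180 179 171  97  45  62]
 [142 118  80  72  71  70  97 172 178 178 178 176 140  50  52  65]
 [141  95  71  72  73  73 147 185 186 185 186 178  96  45  61  69]
 [135  81  69  70  71  95 169 178 178 178 177 147  52  54  65  69]
 [118  73  70  70  71 140 177 178 179 178 170  88  45  63  69  71]
 [113  71  70  69 104 170 176 176 176 174 136  44  55  68  72  70]
 [118  71  70  76 146 177 176 176 175 163  70  46  65  70  70  70]
 [119  71  70 114 172 178 179 177 177 128  45  59  69  71  72  70]
 [133  74  79 150 174 174 174 174 164  76  47  64  68  69  71  70]
 [149  87 113 175 180 180 180 178 126  46  59  68  69  68  68  70]
 [162 124 144 179 181 182 182 167  74  51  66  69  70  70  68  75]
 [169 156 108 134 173 184 181 118  46  61  69  70  70  70  75  97]
 [167 167 149  95  87 135 150  66  54  67  69  70  70  78 105 131]]
295 87 [529.573     17.291872] ((529.4439697265625, 17.39972496032715), (11.689779281616211, 35.18299102783203), 76.61088562011719) pca deg -14.407813699954376
295 69 [531.1358    20.781425] ((531.00048828125, 20.894481658935547), (12.2537841796875, 36.880489349365234), 76.61064910888672) pca deg -14.407815269966921
depth centre 456.00323 collar depth 357.75116 358.56815
```

```bash
python3 -m jog '[[[0.018,0.96,0.16,0,0,-0.044,-1],[0.018,0.96,0.16,0,0,-0.044,-1],[0.018,0.96,0.16,0,0,-0.044,-1],[0.018,0.96,0.16,0,0,-0.044,-1],[0.018,0.96,0.16,0,0,-0.044,-1],[0.018,0.96,0.16,0,0,-0.044,-1],[0.018,0.96,0.16,0,0,-0.044,-1],[0.018,0.96,0.16,0,0,-0.044,-1],[0.018,0.96,0.16,0,0,-0.044,-1]]]'
python3 - <<'E'
from plant import bot
import cv2,numpy as np
c=bot.calibration("wrist");im,d=bot.snapshot("wrist");cv2.imwrite("pics/w2.png",im[:,:,::-1]);np.savez("pics/w2.npz",im=im,d=d,**c);print(c)
E
python3 go.py 482.4 334.7 102 195.9
```

```text
t: 3.65
eef_pos: [483.9, 331.9, 234.5]
tcp_rot: [0.0, -0.137, 0.991, -0.001]
wrist_force: [0.3, -0.3, 0.6]
finger_gap: 1.0
gripper_force: 0.0
{'intrinsics': array([[325.1922621 ,   0.        , 279.60125363],
       [  0.        , 325.1922621 , 210.20459058],
       [  0.        ,   0.        ,   1.        ]]), 'origin': array([413.04382075, 312.4953193 , 396.40540903]), 'rotation': array([0.08322143, 0.59800708, 0.78977528, 0.10824388])}
t 3.7 pos [484.  331.7 234.6] yaw -164.29 tilt [ 0.0007 -0.0012] q [ 0.2   0.34 -1.04  1.57  0.29  1.41  0.98] F [ 0.1  0.6 -0.2] gap 1.002
shift [0.002  0.0088 0.3314] turn [-0.0009  0.0002 -0.0022]
```

View pics/w2.png

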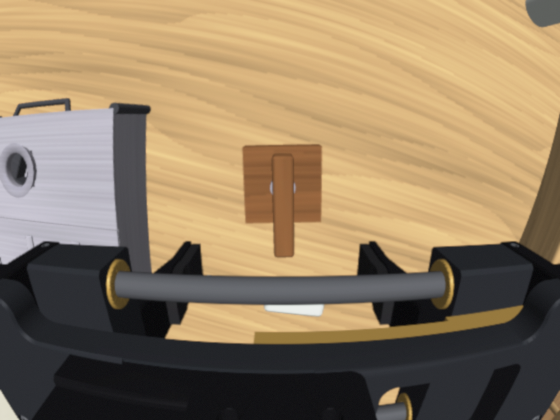

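The wrist view shows the handle bar at (284,205), between the fingers and parallel to them, over the holder at (282,184).

```bash
cat > hd.py <<'E'
import cv2
from h import *
z=np.load("pics/w2.npz");K=z['intrinsics'];d=z['d'].astype(float);v,u=np.mgrid[:420,:560]
q=np.stack([u-K[0,2],v-K[1,2]],-1)/K[0,0];r=np.linalg.norm(q,axis=-1);p=np.concatenate([q*(np.tan(r)/np.maximum(r,1e-9))[...,None]*d[...,None],d[...,None]],-1)
w=rot(z['rotation']).apply(p.reshape(-1,3)).reshape(p.shape)+z['origin']
m=(w[...,2]>128)&(w[...,2]<140)&(u>255)&(u<310)&(v>145)&(v<262)&(d>0)
P=w[m];print(len(P),np.median(P[:,2]),cv2.minAreaRect(P[:,:2].astype(np.float32)))
E
python3 hd.py
```

```text
2147 133.59243556611148 ((481.8974304199219, 333.9833984375), (88.876953125, 17.70393943786621), 16.293453216552734)
```

```bash
python3 -m jog '[[[0.002,0.009,0.1,0,0,-0.002,-1],[0.002,0.009,0.2,0,0,-0.002,-1],[0.002,0.009,0.28,0,0,-0.002,-1],[0.002,0.009,0.33,0,0,-0.002,-1],[0.002,0.009,0.33,0,0,-0.002,-1],[0.002,0.009,0.33,0,0,-0.002,-1]]]'; python3 go.py 482.4 334.7 102 195.9
```

```text
t: 4.45
eef_pos: [481.7, 337.6, 103.9]
tcp_rot: [0.001, -0.14, 0.99, 0.0]
wrist_force: [0.0, -0.0, 0.9]
finger_gap: 0.999
gripper_force: 0.0
t 4.45 pos [481.7 337.6 103.9] yaw -163.92 tilt [0.0017 0.001 ] q [ 0.14  0.45 -0.98  1.73  0.4   1.18  0.9 ] F [ 0.  -0.   0.9] gap 0.999
shift [ 0.0003 -0.0074  0.0047] turn [0.0003 0.0013 0.002 ]
```

```bash
python3 -m jog '[[[0,-0.0075,0.003,0,0,0,-1],[0,-0.0075,0.003,0,0,0,-1],[0,-0.0075,0.003,0,0,0,0.3],[0,-0.0075,0.003,0,0,0,1],[0,-0.0075,0.003,0,0,0,1],[0,-0.0075,0.003,0,0,0,1],[0,-0.0075,0.003,0,0,0,1],[0,-0.0075,0.003,0,0,0,1]]]'; python3 go.py 482.2 334.5 222 196
```

```text
t: 5.45
eef_pos: [481.5, 334.4, 101.3]
tcp_rot: [-0.0, -0.14, 0.99, -0.0]
wrist_force: [0.9, -0.3, -0.3]
finger_gap: 0.403
gripper_force: 0.0
t 5.45 pos [481.5 334.4 101.3] yaw -163.88 tilt [-0.     -0.0001] q [ 0.14  0.45 -0.98  1.73  0.4   1.18  0.9 ] F [ 0.9 -0.3 -0.3] gap 0.403
shift [-1.700e-03 -2.000e-04 -3.018e-01] turn [-0.     -0.      0.0014]
```

Still closing; hold longer, then lift.

```bash
python3 -m jog '[[[0,0,0,0,0,0,1],[0,0,0,0,0,0,1],[0,0,0,0,0,0,1],[0,0,0,0,0,0,1],[0,0,0,0,0,0,1],[0,0,0,0,0,0,1]]]'; python3 go.py 482.2 334.5 222 196
```

```text
t: 6.2
eef_pos: [481.6, 334.3, 101.3]
tcp_rot: [-0.0, -0.14, 0.99, -0.0]
wrist_force: [-0.2, -0.1, -0.1]
finger_gap: 0.206
gripper_force: 30.0
t 6.2 pos [481.6 334.3 101.3] yaw -163.88 tilt [-0.     -0.0002] q [ 0.14  0.45 -0.98  1.73  0.4   1.18  0.9 ] F [-0.2 -0.1 -0.1] gap 0.206
shift [-1.700e-03 -1.000e-04 -3.018e-01] turn [-0.0001 -0.      0.0013]
```

```bash
python3 -m jog '[[[0,0,-0.1,0,0,0,1],[0,0,-0.2,0,0,0,1],[0,0,-0.3,0,0,0,1],[0,0,-0.33,0,0,0,1],[0,0,-0.33,0,0,0,1]]]'; python3 go.py 530 18.5 235 166
```

```text
t: 6.82
eef_pos: [481.5, 334.3, 232.8]
tcp_rot: [0.0, -0.14, 0.99, -0.0]
wrist_force: [-0.2, -0.0, -2.8]
finger_gap: 0.204
gripper_force: 30.0
t 6.83 pos [481.5 334.3 232.8] yaw -163.88 tilt [ 0.0001 -0.0003] q [ 0.2   0.34 -1.05  1.57  0.3   1.4   0.98] F [-0.2 -0.  -2.8] gap 0.204
shift [ 0.1027 -0.792  -0.0051] turn [-2.000e-04  1.000e-04  3.346e-01]
```

```bash
python3 -m jog '[[[0.015,-0.12,0,0,0,0.05,1],[0.03,-0.24,0,0,0,0.12,1],[0.045,-0.36,0,0,0,0.2,1],[0.06,-0.48,0,0,0,0.26,1],[0.08,-0.6,0,0,0,0.335,1],[0.09,-0.7,0,0,0,0.335,1],[0.1,-0.77,0,0,0,0.335,1],[0.103,-0.792,0,0,0,0.335,1],[0.103,-0.792,0,0,0,0.335,1],[0.103,-0.792,0,0,0,0.335,1]]]'
python3 - <<'E'
from plant import bot
import cv2,numpy as np
for n in("wrist","side"):
    c=bot.calibration(n);im,d=bot.snapshot(n);cv2.imwrite(f"pics/{n}3.png",im[:,:,::-1]);np.savez(f"pics/{n}3.npz",im=im,d=d,**c)
a=cv2.imread("pics/wrist3.png")[80:400,140:420];b=cv2.imread("pics/side3.png")[100:260,210:350]
cv2.imwrite("pics/v3.png",cv2.hconcat([a,cv2.resize(b,(280,320))]))
E
python3 go.py 530 18.5 190 166
```

```text
t: 8.07
eef_pos: [529.5, 20.6, 232.9]
tcp_rot: [-0.0, 0.121, 0.993, 0.0]
wrist_force: [-0.3, -0.2, -1.1]
finger_gap: 0.202
gripper_force: 30.0
t 8.18 pos [529.7  20.3 233.3] yaw 166.12 tilt [-0.0001  0.0003] q [ 0.71  0.12 -0.85  1.71  0.09  1.35  1.17] F [ 1.   0.  -1.6] gap 0.2
shift [-0.0018 -0.0043  0.1082] turn [ 0.0002 -0.0001  0.0014]
```

View pics/v3.png

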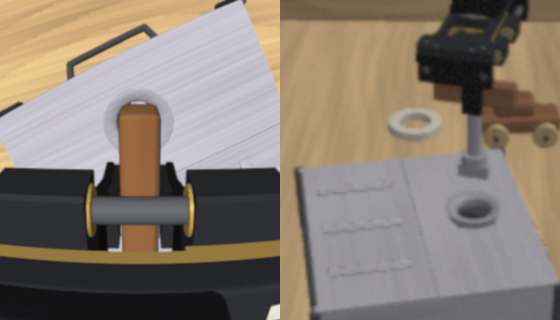

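The crop shows the key hanging upright, with its blade just above and slightly behind the collar and its handle in line with the lock.

```bash
python3 -m jog '[[[-0.001,-0.0043,0.04,0,0,0.0015,1],[-0.001,-0.0043,0.07,0,0,0.0015,1],[-0.001,-0.0043,0.09,0,0,0.0015,1],[-0.001,-0.0043,0.105,0,0,0.0015,1],[-0.001,-0.0043,0.115,0,0,0.0015,1],[-0.001,-0.0043,0.125,0,0,0.0015,1],[-0.001,-0.0043,0.13,0,0,0.0015,1],[-0.001,-0.0043,0.13,0,0,0.0015,1]]]'; python3 go.py 529.7 18.5 172 166
```

```text
t: 9.18
eef_pos: [529.9, 16.8, 181.3]
tcp_rot: [-0.0, 0.123, 0.992, -0.0]
wrist_force: [-0.1, 0.6, -1.8]
finger_gap: 0.202
gripper_force: 30.0
t 9.18 pos [529.9  16.8 181.3] yaw 165.83 tilt [-0.     -0.0001] q [ 0.69  0.16 -0.84  1.78  0.13  1.25  1.14] F [-0.1  0.6 -1.8] gap 0.202
shift [0.0016 0.004  0.0233] turn [-0.0001 -0.     -0.0018]
```

```bash
python3 -m jog '[[[0,0.004,0,0,0,0,1],[0,0.004,0.005,0,0,0,1],[0,0.004,0.01,0,0,0,1],[0,0.004,0.015,0,0,0,1],[0,0.004,0.02,0,0,0,1],[0,0.004,0.023,0,0,0,1],[0,0.004,0.023,0,0,0,1]]]'; python3 go.py 529.7 18.5 158 166
```

```text
t: 10.05
eef_pos: [530.2, 18.4, 172.0]
tcp_rot: [-0.0, 0.123, 0.992, -0.0]
wrist_force: [0.2, -0.6, -2.1]
finger_gap: 0.202
gripper_force: 30.0
t 10.05 pos [530.2  18.4 172. ] yaw 165.84 tilt [-0.0002 -0.    ] q [ 0.69  0.17 -0.84  1.79  0.14  1.24  1.13] F [ 0.2 -0.6 -2.1] gap 0.202
shift [ 0.0013 -0.      0.035 ] turn [-0.0001 -0.0001 -0.0018]
```

```bash
python3 -m jog '[[[0,0,0.005,0,0,0,1],[0,0,0.01,0,0,0,1],[0,0,0.015,0,0,0,1],[0,0,0.02,0,0,0,1],[0,0,0.02,0,0,0,1]]]'; python3 go.py 529.7 18.5 158 166
```

```text
t: 10.68
eef_pos: [530.1, 18.4, 163.9]
tcp_rot: [-0.0, 0.123, 0.992, -0.0]
wrist_force: [-0.0, 0.2, -1.5]
finger_gap: 0.208
gripper_force: 30.0
t 10.68 pos [530.1  18.4 163.9] yaw 165.84 tilt [-0.0004 -0.    ] q [ 0.69  0.18 -0.84  1.8   0.14  1.22  1.13] F [-0.   0.2 -1.5] gap 0.208
shift [0.0012 0.0001 0.0147] turn [-0.0001 -0.0003 -0.0018]
```

Blade is in the slot, with no force. Going home with a slight press.

```bash
python3 -m jog '[[[0,0,0.005,0,0,0,1],[0,0,0.01,0,0,0,1],[0,0,0.014,0,0,0,1],[0,0,0.017,0,0,0,1],[0,0,0.017,0,0,0,1]]]'; python3 go.py 529.7 18.5 158 100
```

```text
t: 11.3
eef_pos: [530.6, 18.3, 158.2]
tcp_rot: [0.0, 0.123, 0.992, -0.0]
wrist_force: [-1.9, -0.6, 4.5]
finger_gap: 0.201
gripper_force: 30.0
t 11.3 pos [530.6  18.3 158.2] yaw 165.84 tilt [ 0.0005 -0.0005] q [ 0.68  0.19 -0.84  1.81  0.15  1.21  1.12] F [-1.9 -0.6  4.5] gap 0.201
shift [ 0.0023 -0.0002  0.0004] turn [0.000e+00 5.000e-04 7.315e-01]
```

```bash
python3 -m jog '[[[0,0,0,0,0,0.06,1],[0,0,0,0,0,0.12,1],[0,0,0,0,0,0.18,1],[0,0,0,0,0,0.24,1],[0,0,0,0,0,0.3,1],[0,0,0,0,0,0.36,1],[0,0,0,0,0,0.42,1],[0,0,0,0,0,0.48,1],[0,0,0,0,0,0.53,1],[0,0,0,0,0,0.57,1],[0,0,0,0,0,0.6,1],[0,0,0,0,0,0.6,1]]]'
cat > s.py <<'E'
from plant import bot
import cv2,numpy as np,sys
s=bot.sense();print(s['wrist_force'].round(1),s['ft_torque'].round(2))
im,d=bot.snapshot("side");c=bot.calibration("side");np.savez("pics/side9.npz",im=im,d=d,**c)
cv2.imwrite(sys.argv[1],cv2.resize(im[120:280,180:390,::-1],None,fx=2.5,fy=2.5))
E
python3 s.py pics/s4.png;python3 go.py 529.7 18.5 158 106
```

```text
t: 12.8
eef_pos: [531.0, 18.4, 158.2]
tcp_rot: [0.001, 0.56, 0.828, 0.0]
wrist_force: [-1.3, -0.1, 5.3]
finger_gap: 0.204
gripper_force: 30.0
[-1.3 -0.1  5.3] [-0.09  0.04 -0.01]
t 12.85 pos [531.   18.4 158.1] yaw 111.89 tilt [ 0.0016 -0.0004] q [ 0.59  0.17 -0.74  1.81  0.12  1.21  0.2 ] F [ 0.  -0.5  5.8] gap 0.2
shift [ 0.0014 -0.0029  0.0004] turn [0.0009 0.0006 0.0655]
```

View pics/s4.png

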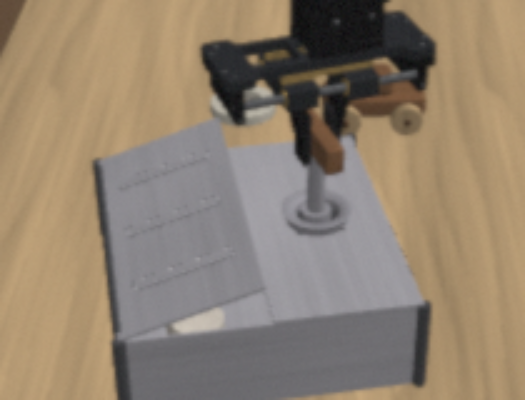

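The flap has sprung ajar (front edge from about (220,125) to (265,290)) and the key stands in the collar at (317,210). Next I release and go straight up.

```bash
python3 -m jog '[[[0,0,-0.001,0,0,0,-0.1],[0,0,-0.001,0,0,0,-0.1],[0,0,-0.001,0,0,0,-0.1],[0,0,-0.001,0,0,0,-0.1],[0,0,-0.001,0,0,0,-0.1],[0,0,-0.001,0,0,0,-0.1],[0,0,-0.001,0,0,0,-0.1],[0,0,-0.001,0,0,0,-0.1]]]';python3 go.py 529.7 18.5 300 112
```

```text
t: 13.85
eef_pos: [530.3, 18.4, 157.7]
tcp_rot: [0.0, 0.56, 0.828, -0.0]
wrist_force: [0.2, 0.0, 0.2]
finger_gap: 0.553
gripper_force: 0.0
t 13.85 pos [530.3  18.4 157.7] yaw 111.84 tilt [-0.     -0.0001] q [ 0.59  0.17 -0.74  1.81  0.12  1.21  0.2 ] F [0.2 0.  0.2] gap 0.553
shift [ 0.0008 -0.0012 -0.3557] turn [-0.0001  0.0001 -0.0018]
```

```bash
python3 -m jog '[[[0,0,-0.05,0,0,0,-0.1],[0,0,-0.12,0,0,0,-0.1],[0,0,-0.22,0,0,0,-0.1],[0,0,-0.3,0,0,0,-0.1],[0,0,-0.35,0,0,0,-0.1],[0,0,-0.35,0,0,0,-0.1],[0,0,-0.35,0,0,0,-0.1]]]';python3 s.py pics/s5.png
python3 - <<'E'
import sys;from h import *
w,im=cloud("pics/side9.npz");p=w[(abs(w[...,0]-530)<60)&(abs(w[...,1]-18)<60)&(w[...,2]>150)&(w[...,2]<215)]
print(len(p),p.mean(0).round(1),np.percentile(p[:,2],[50,80,95]))
E
```

```text
t: 14.72
eef_pos: [529.9, 18.3, 296.7]
tcp_rot: [-0.001, 0.56, 0.828, -0.0]
wrist_force: [0.4, -0.4, 0.3]
finger_gap: 0.552
gripper_force: 0.0
[ 0.4 -0.4  0.3] [ 0.01 -0.17 -0.01]
366 [529.5  27.4 182.3] [187.02961973 190.76070985 191.72569029]
```

View pics/s5.png

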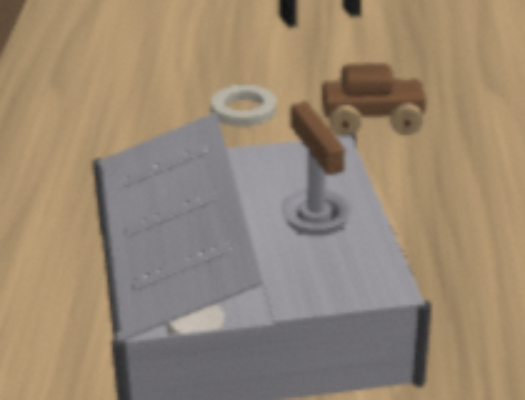

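The key stands in the lock with its handle top at about 191 mm, where a key fully home should be. The flap is ajar, the car and teether are in place, and the gripper is clear.

```bash
python3 -c "
from plant import bot
print(bot.close_job())"
```

```text
the job is handed in; nothing more can be done
None
```

The box is unlocked and the job handed in at about 15 s: the key stands fully home in the lock, the flap is ajar, the fingers never went near it, and the arm kept well clear of the toy car, brush and teether.

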